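File the batch samples in the rotary keeper and start the logger

ROBOT

A 6-joint arm with a two-finger parallel gripper is mounted at the origin on the work surface. World frame = base frame: x ahead of the robot, y to its left, z up, the work surface at z = 0. Lengths are in m, angles in degrees, forces in N, time in s.
With the tool pointing down it reaches from about 0.4 to 0.825 m from the base axis. Payload 7 kg.
Tool frame: the origin (TCP) lies midway between the tips of the shut fingers; the grasp point (between the pads) lies 19 mm behind it; y points along the fingers, z is the direction in which the jaws open and shut, and the axes are right-handed (so a half turn about y gives the same grasp; the last joint's range is limited). The gripper opens to 88 mm and grips with 3 to 60 N. Pads are 19 mm wide; open, the fingers measure 130 mm over their backs; the gripper's body (78 mm by 193 mm) begins 47 mm behind the grasp point.
Start: joints at [85.778, 20.546, 0.682, 0, -70.136, -16.507], TCP at [0.239, 0.631, 0.227] pointing down, gripper open.
Joint ranges: [-176.03, 176.03], [-82.01, 121.73], [-58.28, 71.71], [-173.87, 95.51], [-174.79, -0.11], [-173.66, 173.66]. Speed limits (degrees/s): [136.94, 136.94, 172.46, 180, 180, 180].

INTERFACE

Orientations are given as [roll, pitch, yaw] about the fixed x, y, z axes, in that order (R = Rz(yaw) Ry(pitch) Rx(roll)).
In Python, from plant import ctrl gives the robot as it stands.
- The arm moves only by the tool step_arm, never from a script. Its argument "rows" is a list that holds one entry, the list of rows, each a list of 7 numbers: the gripper command: -1 is shut, 1 is fully open, values between are in proportion, then the shift along the world's x, y, z in cm, then the turn, a rotation vector about the world's x, y, z in degrees. In form: [[[fingers, tx, ty, tz, rx, ry, rz], ...]]. A call has 1 to 12 rows; each row shifts and turns the commanded pose from where the row before left it; what a row does not reach is not made up. A row lasts 1/8 s, in which the tool goes at most 62.5 mm and 10.7 degrees, less where a joint would pass 70% of its speed; a pose out of reach is approached as far as the arm can. A call is refused whole if a number of a shift passes 6.25 or a number of a turn 10.7, either way. A call with a gripper value outside its range is refused whole. The fingers move at their own pace and stop on an object; the grip force is fixed at half the most. Time passes only in rows, so rows that do not move let the fingers close. It gives the time, the measured TCP pose, the force and the opening at its end, in the units of the state.
- ctrl.get_obs(): the state, without advancing time (a new reading comes with each control period).
- ctrl.snapshot(name): name is "scene" or "top" or "wrist"; returns the picture (384x512x3 uint8, blue, green, red); there is no depth.
- ctrl.camera_params(name): a dict with "vertical_fov" (degrees; the focal length in pixels is half the picture's height over the tangent of half this angle, whatever the lens; pixels are square), "cx", "cy" (the principal point, pixels), "rvec" (rotation vector, rad) and "tvec" (3), from world to camera coordinates, as OpenCV has them. Camera axes: x right, y down, z forward; pixel columns grow to the right and rows downward; lengths in m; the calibration is good to about 2 mm. A picture is of the moment at which its call begins: read the wrist's pose just before it. camera_params takes no time and is no camera call; for the wrist camera it gives the pose at the moment of the call.
- ctrl.close_job(): hands the job in, once; it reports no verdict.
The state is a dict: "clock": time; "joint_pos": joint angles; "qvel": joint speeds; "tau": joint torques, N m; "tool_pos": TCP position; "orientation": TCP orientation; "force": force on the tool from outside, world axes, zero at the start; "moment": the same for the moment, N m; "opening": finger opening in m.
Only numpy, scipy, OpenCV 4.12 (cv2) and the standard library are available. Lean on these libraries where they do the work, as an engineer would, in place of code of your own. Each camera call takes 0.05 s, during which the arm holds its last target. There are 200 camera calls.

TASK

Put the sample biscuits from the baking sheet into the rotary sample keeper: turn its slotted cover so the opening stands squarely over the compartment with the fish badge for the fish, and over the one with the shell badge for the shells, leaving the plain bars on the sheet. When every fish and shell is in, turn the cover until its opening stands squarely over the solid closed quarter (the corner without a badge), then press the logger's recessed start button fully down with the tip of the ball tool for a moment and put the tool back upright in its stand. Leave the other things on the bench where they are.

Things in the scene. Friction and masses are not known exactly. Their poses are not given: they have to be found in the camera images.
- keeper: Rotary sample keeper, fixed: grey square foot 280 mm wide, 12 high, and a white round drum (dark inside) 250 across, rim 70 high. Origin under the drum's axis, x, y along the foot's sides. Walls on the x and y axes make quarters: -x -y is solid (closed, no badge); +x +y, -x +y, +x -y are compartments, floor 16 above the bench, clear 14 to 121 mm from the axis, each with a picture badge on a post in its corner (badge top 65). (mm)
- cover (a joint): Turn of the round aluminium cover (256 mm across, 5 thick, top 76 mm above the bench) about the drum's axis, rad, counter-clockwise from above, no stops; 0 = opening over the closed quarter. Stays where left (friction 0.1 N m). Starts within 0.55 of 0. Its only opening is a 76 degree sector, 28 to 119 mm from the axis.
- opening_edge (a point): Point on the cover's top face, 122 mm from the axis, at the middle of the opening's outer edge: seen from the axis it gives the direction of the opening.
- cover_knob (a point): Top centre of the cover's black bar knob, on the axis, 106 mm above the bench. The bar is 46 mm long, 14 thick, 26 high, set crosswise to the opening's direction (fingers pinching its 14 mm close along that direction); it stands on a hub disc 52 mm across, top 80 mm above the bench.
- closed_mark (a point): Point at cover height, 122 mm from the axis, over the middle of the solid closed quarter's outer edge: opening_edge comes here when the keeper is closed.
- badge_fish: Round white badge, 52 mm across, with a dark raised fish, fixed on a corner post of the keeper's foot, 153 mm from the axis on the middle line of a compartment: fish go there. Which corner varies.
- badge_shell: The same with a dark raised scallop shell: shells go in the compartment beside it. (A third badge, a lozenge, marks a compartment not needed today.)
- sheet: Baking sheet lined with parchment, fixed, 320 x 264 mm, rim 12 mm high, inside floor 4 mm above the bench. Origin under its centre, x and y along its sides.
- fish1: Fish biscuit, one of up to three alike: 73 mm long, 18 thick, body 28 across its flanks, tail 26 wide, 9 thick. Origin on the underside at mid length; x to the head (nose +36 mm, tail end -37), z up. Grip it across y some 8 mm forward of the origin (flanks parallel from x -4 to +20 mm). 30 to 65 g.
- fish2: Fish biscuit, one of up to three alike: 73 mm long, 18 thick, body 28 across its flanks, tail 26 wide, 9 thick. Origin on the underside at mid length; x to the head (nose +36 mm, tail end -37), z up. Grip it across y some 8 mm forward of the origin (flanks parallel from x -4 to +20 mm). 30 to 65 g.
- fish3: Fish biscuit, one of up to three alike: 73 mm long, 18 thick, body 28 across its flanks, tail 26 wide, 9 thick. Origin on the underside at mid length; x to the head (nose +36 mm, tail end -37), z up. Grip it across y some 8 mm forward of the origin (flanks parallel from x -4 to +20 mm). 30 to 65 g.
- shell1: Scallop-shell biscuit, one of up to two alike: 60 mm long, 50 wide, 18 thick. Origin on the underside in the middle; x to the broad fan edge (+30 mm), narrow hinge end at -30; z up. Grip it across y some 4 mm forward of the origin (flanks parallel from x -11 to +19 mm). 35 to 70 g.
- shell2: Scallop-shell biscuit, one of up to two alike: 60 mm long, 50 wide, 18 thick. Origin on the underside in the middle; x to the broad fan edge (+30 mm), narrow hinge end at -30; z up. Grip it across y some 4 mm forward of the origin (flanks parallel from x -11 to +19 mm). 35 to 70 g.
- bar1: Plain oblong biscuit bar, 70 (x) x 30 x 18 mm, lying among the samples; it stays on the baking sheet. Origin under its centre.
- bar2: Plain oblong biscuit bar, 70 (x) x 30 x 18 mm, lying among the samples; it stays on the baking sheet. Origin under its centre.
- start_button (a joint): Travel of the logger's recessed spring button, m: 0 up, 0.005 fully down; 1.2 N starts it, 4.2 N holds it fully down; it springs back.
- button_top (a point): Centre of the flat top (12 mm across) of the start button of the climate logger, a fixed white and grey box 104 x 70 x 40 mm with a display on top. The button lies in a round hole 17 mm across at the end without the display; at rest it is 6 mm below the logger's top face, 34 mm above the bench.
- ball_tool: Sugarcraft ball tool, 150 mm long, standing ball down in its stand. Origin at the bottom of the ball, z along the tool to its handle end. Ball 9 mm across, shaft 7, steel collar 30 across at 54 to 60 mm, round wooden handle 18 thick at 60 to 150 mm. 50 to 80 g.
- stand: Wooden stand, fixed block 64 x 64 x 58 mm with an upright hole 21 mm across through its middle. Origin under its centre. The tool hangs in the hole, its collar on the block's top, the ball 4 mm above the bench.
- ring_cutter: Steel ring cutter, 48 mm across, 35 mm high, between logger and stand. Leave it.
- sugar_jar: Glass jar, 84 mm across, 120 mm high, at the left. Leave it.
- pastry_brush: Pastry brush lying at the left, near the robot. Leave it.
- tart_tins: Nested pile of four tart tins, 84 mm across, 52 mm high, at the right, near the robot. Leave it.

How it is judged (in metres and radians):
On the way, in this order (a step that is already met when the one before it is completed fails the run):
1. the cover's opening stands squarely over the fish or the shell compartment ((horizontal distance between opening_edge and badge_fish below 0.039 m or horizontal distance between opening_edge and badge_shell below 0.039 m)), for 0.2 s.
2. every fish is in the compartment with the fish badge and every shell in the one with the shell badge (horizontal distance between each of fish1, fish2, fish3, shell1, shell2 and keeper below 0.122 m and z of fish1 in the frame of keeper between 0.008 and 0.066 m and z of fish2 in the frame of keeper between 0.008 and 0.066 m and z of fish3 in the frame of keeper between 0.008 and 0.066 m and z of shell1 in the frame of keeper between 0.008 and 0.066 m and z of shell2 in the frame of keeper between 0.008 and 0.066 m and ((x of each of fish1, fish2, fish3, badge_fish in the frame of keeper above 0.004 m and y of each of fish1, fish2, fish3, badge_fish in the frame of keeper above 0.004 m) or (x of each of fish1, fish2, fish3, badge_fish in the frame of keeper below -0.004 m and y of each of fish1, fish2, fish3, badge_fish in the frame of keeper above 0.004 m) or (x of each of fish1, fish2, fish3, badge_fish in the frame of keeper above 0.004 m and y of each of fish1, fish2, fish3, badge_fish in the frame of keeper below -0.004 m)) and ((x of each of shell1, shell2, badge_shell in the frame of keeper above 0.004 m and y of each of shell1, shell2, badge_shell in the frame of keeper above 0.004 m) or (x of each of shell1, shell2, badge_shell in the frame of keeper below -0.004 m and y of each of shell1, shell2, badge_shell in the frame of keeper above 0.004 m) or (x of each of shell1, shell2, badge_shell in the frame of keeper above 0.004 m and y of each of shell1, shell2, badge_shell in the frame of keeper below -0.004 m))), for 0.2 s.
3. the cover's opening stands squarely over the solid closed quarter (horizontal distance between opening_edge and closed_mark below 0.016 m), for 0.2 s.
4. with the keeper closed, the start button is pressed down by the tip of the ball tool (horizontal distance between opening_edge and closed_mark below 0.016 m and value of joint start_button above 0.0035 m and distance between ball_tool and button_top below 0.008 m), for 0.1 s.
At the end, for the whole second after the job is handed in: All fish and shells at rest in the compartments of their badges; opening over the closed quarter (opening_edge within 16 mm of closed_mark); button up; ball tool in its stand (ball within 12 mm of the centre, under 12 mm high, tilt under 0.2 rad); both plain bars on the baking sheet (all of step 2 and horizontal distance between opening_edge and closed_mark below 0.016 m and horizontal distance between ball_tool and stand below 0.012 m and height (world z) of ball_tool below 0.012 m and angle between ball_tool's own z axis and vertical below 0.2 rad and x of bar1 in the frame of sheet between -0.155 and 0.155 m and y of bar1 in the frame of sheet between -0.127 and 0.127 m and x of bar2 in the frame of sheet between -0.155 and 0.155 m and y of bar2 in the frame of sheet between -0.127 and 0.127 m and height (world z) of each of bar1, bar2 below 0.02 m and linear speed of each of fish1, fish2, fish3, shell1, shell2, ball_tool below 0.02 m/s and value of joint start_button below 0.0015 m); the robot touches nothing.
It fails at once if a bystander (cutter, jar, brush, tins) is moved more than 6 cm (distance of any of ring_cutter, sugar_jar, pastry_brush, tart_tins from where it was at the start of the episode above 0.06 m).
Of fish1, fish2, fish3, shell1, shell2 only 3 to 5 are there at a start; the rules pass over those that are not, and their reading is None.
At some moment in a run one of fish1, fish2, fish3, shell1, shell2 may be knocked a few centimetres aside while the robot is not near it.
It also fails if it takes over 210 s, if anything falls off the work surface, if the arm or the gripper's body presses on something with over 40 N, if the wrist force passes 120 N, or if a joint passes its speed limit or range.

## Working session

There is one attempt and no reset: what is moved stays moved. The work goes in short steps, Python scripts to look and compute and a tool call to move; the robot and the scene stay as the last step left them, time stands still between calls to the robot, and variables do not carry over. Pictures are saved under pics/ and viewed, about 12 in all and at most 16, crops included, and the job is handed in when it is done.

Besides the shell and the picture viewer there is one more tool, called by a JSON object that holds its "name" and its "arguments". step_arm: Moves the arm, as the interface text tells. Its arguments: {"type":"object","properties":{"rows":{"type":"array"}},"required":["rows"]}

```bash
ls; mkdir -p pics; cat > h.py <<'E'
import numpy as np, cv2
from plant import ctrl
def cam(n):
    p=ctrl.camera_params(n); R=cv2.Rodrigues(np.array(p["rvec"],float))[0]; t=np.array(p["tvec"],float).ravel()
    f=192/np.tan(np.radians(p["vertical_fov"])/2)
    return R,t,f,p["cx"],p["cy"]
def ray(c,u,v,z):
    R,t,f,cx,cy=c; o=-R.T@t; d=R.T@np.array([(u-cx)/f,(v-cy)/f,1.]); return o+d*(z-o[2])/d[2]
def proj(c,P):
    R,t,f,cx,cy=c; q=R@np.array(P,float)+t; return np.array([cx+f*q[0]/q[2],cy+f*q[1]/q[2]])
E
python3 - <<'E'
from h import *
for n in("scene","top"):
    im=ctrl.snapshot(n); cv2.imwrite(f"pics/{n}0.png",im); print(n,ctrl.camera_params(n))
print(ctrl.get_obs())
E
```

```text
pics
scene {'vertical_fov': 45.80246954308886, 'cx': 255.20826928006278, 'cy': 189.7306167367453, 'rvec': array([ 1.21887192,  2.22137221, -1.03668065]), 'tvec': array([ 0.21626817, -0.2275868 ,  1.66073678])}
top {'vertical_fov': 55.02119337033079, 'cx': 261.08125609803324, 'cy': 195.21775085305498, 'rvec': array([ 2.14021158, -2.15685281,  0.15205474]), 'tvec': array([0.06438368, 0.50041691, 1.29900352])}
{'clock': 0.1, 'joint_pos': array([ 8.57774593e+01,  2.05863650e+01,  6.39448830e-01, -1.76550779e-02,
       -7.01360767e+01, -1.65065240e+01]), 'qvel': array([ 0.01753972, -0.17433654,  0.04618427,  0.03411232, -0.0370643 ,
        0.04951953]), 'tau': array([-2.21846560e-03, -5.84167349e+01,  2.93753010e+01,  7.01553270e+00,
        1.01927086e-02, -5.61882530e-05]), 'tool_pos': array([0.23879098, 0.63088456, 0.22573077]), 'orientation': array([-8.99157113e+01,  7.66859814e-03,  1.59264930e+02]), 'force': array([-0.08948794,  0.19330663,  0.1079986 ]), 'moment': array([-0.06626733,  0.01020021,  0.06726029]), 'opening': 0.08735795548875203}
```

View pics/top0.png

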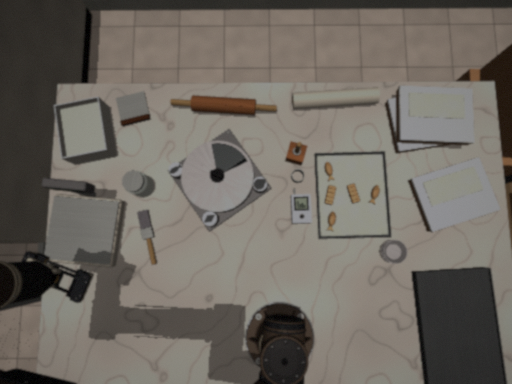

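View pics/scene0.png

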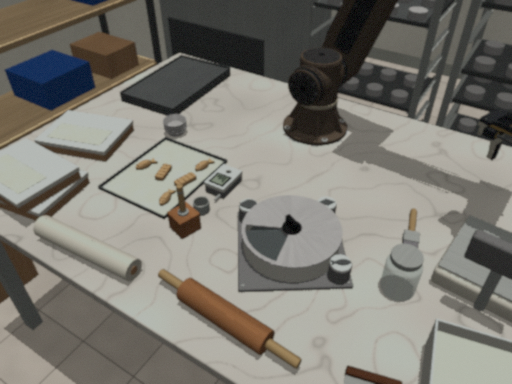

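```bash
python3 - <<'E'
from h import *
c=cam("top"); im=cv2.imread("pics/top0.png")
A=cv2.resize(im[120:235,160:275],None,fx=3.45,fy=3.45,interpolation=cv2.INTER_CUBIC);B=cv2.resize(im[130:245,285:400],None,fx=3.45,fy=3.45,interpolation=cv2.INTER_CUBIC)
cv2.imwrite("pics/c1.png",np.hstack([A,B]))
hsv=cv2.cvtColor(im,cv2.COLOR_BGR2HSV)
m=((hsv[...,1]>90)&(hsv[...,2]>60)).astype(np.uint8); 
n,l,s,ce=cv2.connectedComponentsWithStats(m)
for i in range(1,n):
    if s[i,4]>25 and 285<ce[i][0]<400 and 130<ce[i][1]<245:
        pts=np.argwhere(l==i)[:,::-1].astype(np.float32); P=np.array([ray(c,u,v,.02)[:2] for u,v in pts]); w,V=np.linalg.eigh(np.cov(P.T)); 
        q=P-P.mean(0); a=q@V[:,1]
        print(s[i,4],ce[i].round(1),P.mean(0).round(4),"ax",np.degrees(np.arctan2(V[1,1],V[0,1])).round(1),"ext",a.min().round(3),a.max().round(3),2*np.sqrt(w))
for nm,u,v,z in[("knob",217.5,175,.106),("b1",177,168,.065),("b2",261,184,.065),("b3",210,219,.065),("tins",392,251,.05),("logger",301,207,.04),("button",303,217,.034),("stand",296,152,.058),("tooltop",298,149,.15),("ring",297,176,.035)]:
    print(nm,ray(c,u,v,z).round(4))
E
```

```text
241 [296.2 151.8] [ 0.6653 -0.0714] ax 164.0 ext -0.036 0.033 [0.0387563  0.04246807]
72 [328.4 169.7] [ 0.5966 -0.1893] ax -168.6 ext -0.026 0.033 [0.01097635 0.03169442]
129 [353. 193.] [ 0.5089 -0.2763] ax -165.4 ext -0.033 0.032 [0.01550612 0.03734694]
121 [330.  194.4] [ 0.504  -0.1919] ax 167.5 ext -0.032 0.033 [0.01448153 0.03716319]
76 [374.5 193.1] [ 0.5079 -0.3553] ax 160.0 ext -0.028 0.034 [0.01101453 0.03194697]
72 [331.3 219.4] [ 0.4124 -0.1937] ax 169.7 ext -0.027 0.032 [0.0106362  0.03044936]
knob [0.5625 0.2105 0.106 ]
b1 [0.5973 0.3604 0.065 ]
b2 [0.537  0.0605 0.065 ]
b3 [0.4139 0.2403 0.065 ]
tins [ 0.2979 -0.3966  0.05  ]
logger [ 0.4564 -0.0825  0.04  ]
button [ 0.4209 -0.0895  0.034 ]
stand [ 0.6546 -0.067   0.058 ]
tooltop [ 0.6407 -0.0648  0.15  ]
ring [ 0.5707 -0.071   0.035 ]
```

View pics/c1.png

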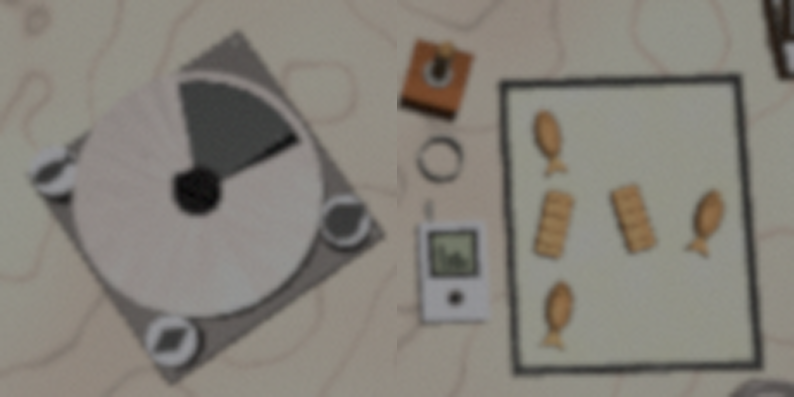

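{"name": "step_arm", "arguments": {"rows": [[[1, 3.28, -4.21, 0.8, 0, 0, -9.5], [1, 3.28, -4.21, 0.8, 0, 0, -9.5], [1, 3.28, -4.21, 0.8, 0, 0, -9.5], [1, 3.28, -4.21, 0.8, 0, 0, -9.5], [1, 3.28, -4.21, 0.8, 0, 0, -9.5], [1, 3.28, -4.21, 0.8, 0, 0, -9.5], [1, 3.28, -4.21, 0.8, 0, 0, -9.5], [1, 3.28, -4.21, 0.8, 0, 0, -9.5], [1, 3.28, -4.21, 0.8, 0, 0, -9.5], [1, 3.28, -4.21, 0.8, 0, 0, -9.5], [1, 0, 0, 0, 0, 0, 0], [1, 0, 0, 0, 0, 0, 0]]]}}

```text
clock: 1.6
tool_pos: [0.5667, 0.21, 0.306]
orientation: [-90.0, 0.0, 64.3]
force: [-0.5, -0.0, -0.2]
opening: 0.0874
```

```bash
python3 - <<'E'
from h import *
o=ctrl.get_obs(); print(o["clock"],o["tool_pos"],o["orientation"],o["joint_pos"])
c=cam("wrist"); im=ctrl.snapshot("wrist"); cv2.imwrite("pics/w1.png",im); np.save("w1.npy",np.array(c,dtype=object),allow_pickle=True)
print(-c[0].T@c[1], c[2:])
E
```

```text
1.6 [0.56672699 0.2099905  0.3059513 ] [-8.99542398e+01  3.83139137e-02  6.42631903e+01] [ 3.88176151e+01  1.16767612e+01 -1.27089359e+00 -2.55024781e-02
 -7.71066047e+01 -6.45487377e+01]
[0.53802729 0.14876015 0.46409541] (np.float64(321.2105827170652), 258.28187354610736, 186.46619429389108)
```

View pics/w1.png

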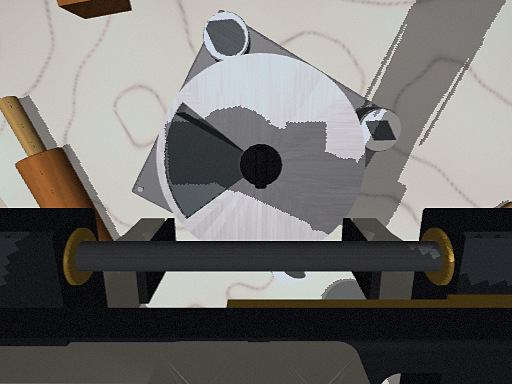

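```bash
python3 - <<'E'
from h import *
c=tuple(np.load("w1.npy",allow_pickle=True)); R=lambda u,v,z:ray(c,u,v,z)
k=R(261.5,165,.106);print("knob",k)
im=cv2.imread("pics/w1.png"); cv2.imwrite("pics/c2.png",np.hstack([cv2.resize(im[85:240,145:300],(600,600))]))
s=R(227,36,.065);l=R(381,130,.065);print("shell",s,"loz",l)
print("bear shell",np.degrees(np.arctan2(*(s-k)[1::-1])),"loz",np.degrees(np.arctan2(*(l-k)[1::-1])),np.linalg.norm((s-k)[:2]),np.linalg.norm((l-k)[:2]))
for u,v in[(184,104),(188,218),(163,160)]:
    p=R(u,v,.076)-k;print(p[:2],np.degrees(np.arctan2(p[1],p[0])),np.hypot(p[0],p[1]))
E
```

```text
knob [0.56392269 0.2114625  0.106     ]
shell [0.5377443  0.06626816 0.065     ] loz [0.41585611 0.24296399 0.065     ]
bear shell -100.22056563700424 loz 167.98927860784661 0.14753544044787006 0.15138050257765787
[ 0.05257932 -0.09948718] -62.14339449743617 0.11252681581237395
[0.11671366 0.02656873] 12.824287836739416 0.11969952279317182
[ 0.10791475 -0.05257935] -25.976754190703804 0.12004241932262262
```

View pics/c2.png

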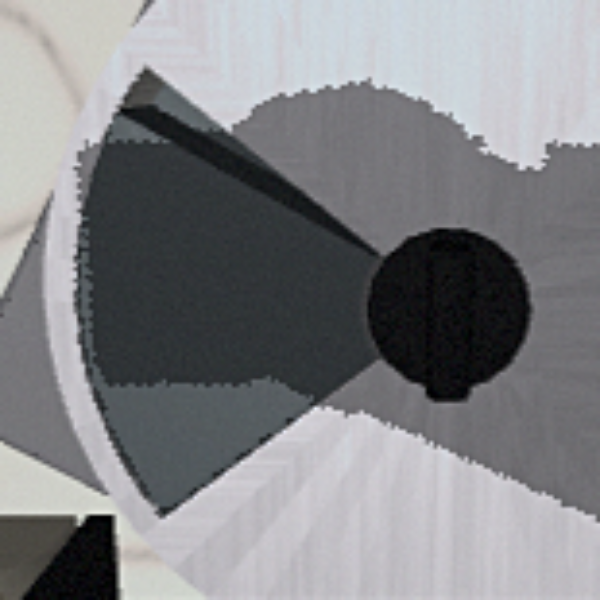

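{"name": "step_arm", "arguments": {"rows": [[[1, -0.25, 0.1, -5.5, 0, 0, 0], [1, 0, 0, -5.5, 0, 0, 0], [1, 0, 0, -5.5, 0, 0, 0], [1, 0, 0, -3.5, 0, 0, 0], [1, 0, 0, -2.1, 0, 0, 0], [1, 0, 0, 0, 0, 0, 0], [-1, 0, 0, 0, 0, 0, 0], [-1, 0, 0, 0, 0, 0, 0], [-1, 0, 0, 0, 0, 0, 0], [-1, 0, 0, 0, 0, 0, 0], [-1, 0, 0, 0, 0, 0, 0], [-1, 0, 0, 0, 0, 0, 0]]]}}

```text
clock: 3.15
tool_pos: [0.5644, 0.2112, 0.0856]
orientation: [-90.0, -0.0, 64.3]
force: [0.8, 0.2, 0.3]
opening: 0.0329
```

{"name": "step_arm", "arguments": {"rows": [[[-1, 0, 0, 0, 0, 0, 5], [-1, 0, 0, 0, 0, 0, 9.5], [-1, 0, 0, 0, 0, 0, 9.5], [-1, 0, 0, 0, 0, 0, 9.5], [-1, 0, 0, 0, 0, 0, 9.5], [-1, 0, 0, 0, 0, 0, 9.5], [-1, 0, 0, 0, 0, 0, 9.5], [-1, 0, 0, 0, 0, 0, 9.5], [-1, 0, 0, 0, 0, 0, 9.5], [-1, 0, 0, 0, 0, 0, 9.5], [-1, 0, 0, 0, 0, 0, 9.5], [-1, 0, 0, 0, 0, 0, 4.2]]]}}

```text
clock: 4.65
tool_pos: [0.5703, 0.2153, 0.0856]
orientation: [-90.5, 0.5, 168.7]
force: [23.4, 9.6, -21.2]
opening: 0.0139
```

{"name": "step_arm", "arguments": {"rows": [[[-1, 0, 0, 0, 0, 0, 0], [-1, 0, 0, 0, 0, 0, 0], [1, 0, 0, 0, 0, 0, 0], [1, 0, 0, 0, 0, 0, 0], [1, 0, 0, 0, 0, 0, 0], [1, 0, 0, 0, 0, 0, 0], [1, 0, 0, 5.5, 0, 0, 0], [1, 0, 0, 5.5, 0, 0, 0], [1, 0, 0, 5.5, 0, 0, 0], [1, 0, 0, 5.5, 0, 0, 0], [1, 0, 0, 0, 0, 0, 0]]]}}

```text
clock: 6.02
tool_pos: [0.5662, 0.2119, 0.3111]
orientation: [-90.3, 0.4, 168.5]
force: [0.3, -0.5, -1.1]
opening: 0.0873
```

```bash
python3 - <<'E'
from h import *
o=ctrl.get_obs(); print(o["clock"],o["tool_pos"],o["orientation"],o["joint_pos"],o["force"])
c=cam("wrist"); im=ctrl.snapshot("wrist"); cv2.imwrite("pics/w2.png",im); np.save("w2.npy",np.array(c,dtype=object),allow_pickle=True)
E
```

```text
6.025 [0.56619524 0.2119456  0.31114839] [-90.34705548   0.39284997 168.4835825 ] [ 39.07427379  11.21354408  -1.2458313    0.08537134 -77.02309031
  39.39170339] [ 0.33591112 -0.51161074 -1.05604647]
```

View pics/w2.png

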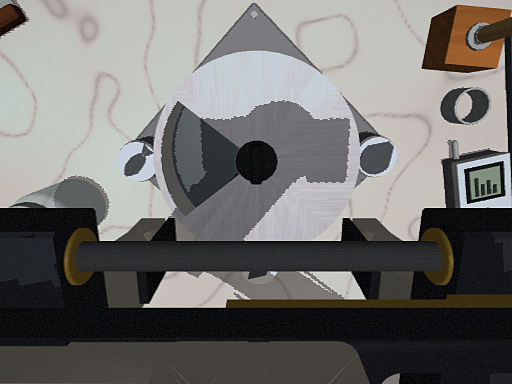

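```bash
python3 - <<'E'
from h import *
c=tuple(np.load("w2.npy",allow_pickle=True)); R=lambda u,v,z:ray(c,u,v,z)
im=cv2.imread("pics/w2.png"); cv2.imwrite("pics/c3.png",cv2.resize(im[90:230,110:290],(720,560)))
k=R(256.5,161,.106);print("knob",k)
s=R(377.5,155,.065);l=R(138,159,.065);print("shell",s,"fish",l,"mid",(s+l)/2)
d=s-l;print("bear fish",np.degrees(np.arctan2(-d[1],-d[0])),np.linalg.norm(d[:2]))
cl=R(253,10,.012);print("closed corner bearing",np.degrees(np.arctan2(*(cl-(s+l)/2)[1::-1])))
for u,v in[(176,101),(182,215),(162,160)]:
    p=R(u,v,.076)-(s+l)/2;print(p[:2],np.degrees(np.arctan2(p[1],p[0])),np.hypot(p[0],p[1]))
E
```

```text
knob [0.57163781 0.21364211 0.106     ]
shell [0.54203517 0.06385422 0.065     ] fish [0.59737262 0.36303968 0.065     ] mid [0.56970389 0.21344695 0.065     ]
bear fish 79.52097765657446 0.30426004488269665
closed corner bearing -9.652157468677204
[0.08643942 0.08070198] 43.03398938253949 0.11825642549616447
[-0.05315805  0.11031263] 115.72873733960273 0.12245266498109057
[0.02147404 0.11620467] 79.53014153500709 0.11817215651354496
```

View pics/c3.png

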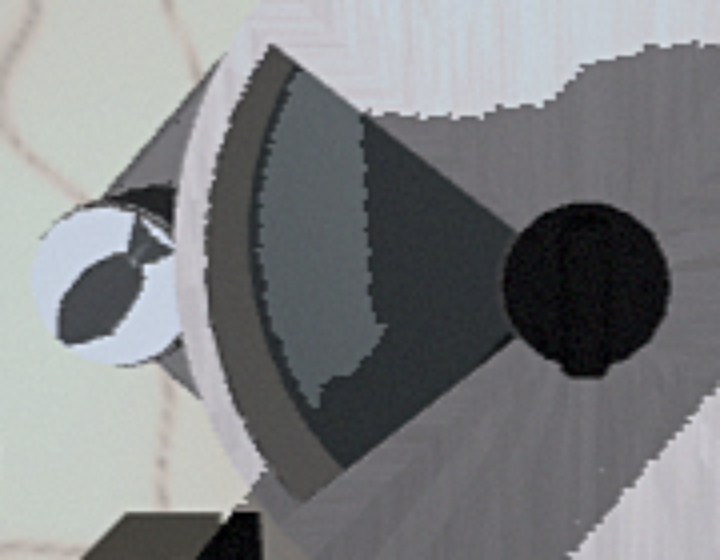

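{"name": "step_arm", "arguments": {"rows": [[[1, 0.28, -3.35, 0, 0, 0, -10.5], [1, 0.28, -3.35, 0, 0, 0, -10.5], [1, 0.28, -3.35, 0, 0, 0, -10.5], [1, 0.28, -3.35, 0, 0, 0, -10.5], [1, 0.28, -3.35, 0, 0, 0, -10.5], [1, 0.28, -3.35, 0, 0, 0, -10.5], [1, 0.28, -3.35, 0, 0, 0, -10.5], [1, 0.28, -3.35, 0, 0, 0, -10.5], [1, 0.28, -3.35, 0, 0, 0, -10.5], [1, 0.28, -3.35, 0, 0, 0, -10.5], [1, 0.28, -3.35, 0, 0, 0, -10.5], [1, 0.28, -3.35, 0, 0, 0, -10.5]]]}}

```text
clock: 7.58
tool_pos: [0.5973, -0.1917, 0.3038]
orientation: [-89.9, 0.1, 42.1]
force: [0.7, -0.3, -0.0]
opening: 0.0875
```

{"name": "step_arm", "arguments": {"rows": [[[1, 0, 0, -2, 0, 0, -10.5], [1, 0, 0, -2, 0, 0, -10.5], [1, 0, 0, -2, 0, 0, -10.5], [1, 0, 0, 0, 0, 0, 0]]]}}

```text
clock: 8.07
tool_pos: [0.5963, -0.1905, 0.2425]
orientation: [-89.9, 0.3, 11.0]
force: [0.3, -0.8, -0.0]
opening: 0.0872
```

```bash
cat > fish.py <<'E'
from h import *
import sys
from scipy.spatial.transform import Rotation as Ro
o=ctrl.get_obs(); print(o["clock"],o["tool_pos"].round(4),o["orientation"].round(2),o["joint_pos"].round(1),o["force"].round(1),o["opening"])
y=o["orientation"][2]; e=Ro.from_euler("xyz",[-90,0,y],degrees=True)*Ro.from_euler("xyz",o["orientation"],degrees=True).inv(); print("tilt fix",np.degrees(e.as_rotvec()).round(2))
c=cam("wrist"); im=ctrl.snapshot("wrist"); cv2.imwrite(f"pics/{sys.argv[1]}.png",im); np.save(sys.argv[1]+".npy",np.array(c,dtype=object),allow_pickle=True)
hsv=cv2.cvtColor(im,cv2.COLOR_BGR2HSV)
m=((hsv[...,1]>80)&(hsv[...,2]>80)&(hsv[...,0]<28)).astype(np.uint8)
m=cv2.morphologyEx(m,cv2.MORPH_CLOSE,np.ones((5,5)))
n,l,s,ce=cv2.connectedComponentsWithStats(m)
for i in range(1,n):
    if s[i,4]>300:
        pts=np.argwhere(l==i)[:,::-1]; P=np.array([ray(c,u,v,.013)[:2] for u,v in pts]); w,V=np.linalg.eigh(np.cov(P.T)); a=V[:,1]*np.sign(V[0,1]); q=P-P.mean(0); t=q@a; b=q@V[:,0]
        print(s[i,4],ce[i].round(0),"cen",P.mean(0).round(4),"mid",(P.mean(0)+a*(t.min()+t.max())/2).round(4),"ax",np.degrees(np.arctan2(a[1],a[0])).round(1),"len",t.min().round(3),t.max().round(3),"wid",np.ptp(b).round(3))
E
python3 fish.py w3
```

```text
8.075 [ 0.5963 -0.1905  0.2425] [-89.9    0.3   11.02] [  0.1  15.6  -4.2  -0.  -70.5 -79.1] [ 0.3 -0.8 -0. ] 0.08715171019917205
tilt fix [-0.04 -0.31  0.  ]
527 [281.  10.] cen [ 0.4283 -0.198 ] mid [ 0.4268 -0.1965] ax -45.4 len -0.02 0.015 wid 0.026
1227 [128.  56.] cen [ 0.5073 -0.3583] mid [ 0.5059 -0.3577] ax -20.1 len -0.037 0.034 wid 0.028
1684 [197.  71.] cen [ 0.5084 -0.2792] mid [ 0.5091 -0.279 ] ax 15.9 len -0.034 0.036 wid 0.03
1647 [272.  81.] cen [ 0.5028 -0.1934] mid [ 0.5036 -0.1936] ax -13.9 len -0.034 0.036 wid 0.03
914 [257. 160.] cen [ 0.5955 -0.1924] mid [ 0.5946 -0.1926] ax 12.7 len -0.036 0.034 wid 0.026
605 [341. 222.] cen [ 0.6547 -0.0715] mid [ 0.6572 -0.0729] ax -28.7 len -0.029 0.035 wid 0.039
```

View pics/w3.png

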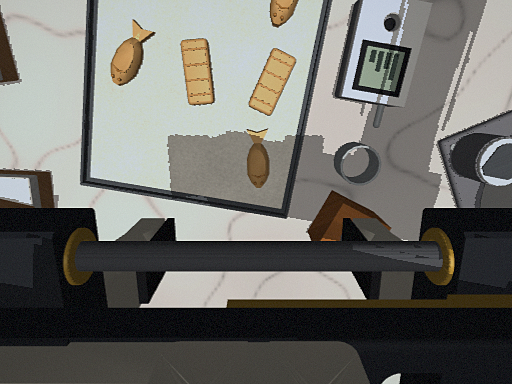

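{"name": "step_arm", "arguments": {"rows": [[[0, 0.65, 0, -3, 0, -0.3, 1.7], [0, 0, 0, -3.5, 0, 0, 0], [0, 0, 0, -3.5, 0, 0, 0], [0, 0, 0, -3.5, 0, 0, 0], [0, 0, 0, -3.5, 0, 0, 0], [0, 0, 0, -3, 0, 0, 0], [0, 0, 0, -2, 0, 0, 0], [0, 0, 0, -1.4, 0, 0, 0], [0, 0, 0, 0, 0, 0, 0]]]}}

```text
clock: 9.25
tool_pos: [0.6043, -0.1907, 0.0111]
orientation: [-90.0, -0.2, 12.8]
force: [0.0, -0.2, -0.0]
opening: 0.0436
```

{"name": "step_arm", "arguments": {"rows": [[[-1, 0, 0, 0, 0, 0, 0], [-1, 0, 0, 0, 0, 0, 0], [-1, 0, 0, 0, 0, 0, 0], [-1, 0, 0, 0, 0, 0, 0], [-1, 0, 0, 0, 0, 0, 0], [-1, 0, 0, 5, 0, 0, 0], [-1, 0, 0, 5, 0, 0, 0], [-1, 0, 0, 5, 0, 0, 0]]]}}

```text
clock: 10.25
tool_pos: [0.6042, -0.1907, 0.1631]
orientation: [-90.1, -0.3, 12.7]
force: [0.5, -0.6, -0.5]
opening: 0.0275
```

{"name": "step_arm", "arguments": {"rows": [[[-1, -0.36, 5.38, 1.5, 0, 0, 7.4], [-1, -0.36, 5.38, 1.5, 0, 0, 7.4], [-1, -0.36, 5.38, 0, 0, 0, 7.4], [-1, -0.36, 5.38, 0, 0, 0, 7.4], [-1, -0.36, 5.38, 0, 0, 0, 7.4], [-1, -0.36, 5.38, 0, 0, 0, 7.4], [-1, -0.36, 5.38, 0, 0, 0, 7.4], [-1, -0.36, 5.38, 0, 0, 0, 7.4], [-1, -0.36, 5.38, -1, 0, 0, 7.4], [-1, 0, 0, -2, 0, 0, 0], [-1, 0, 0, -2, 0, 0, 0], [-1, 0, 0, 0, 0, 0, 0]]]}}

```text
clock: 11.75
tool_pos: [0.571, 0.2928, 0.1398]
orientation: [-89.9, -0.1, 79.3]
force: [-0.0, -1.0, 0.7]
opening: 0.0275
```

```bash
python3 fish.py w4 | head -2
```

```text
11.75 [0.571  0.2928 0.1398] [-89.92  -0.13  79.28] [ 44.5  21.1 -10.3  -0.2 -58.5 -55.1] [-0.  -1.   0.7] 0.027511270538001033
tilt fix [-0.15 -0.05 -0.  ]
```

View pics/w4.png

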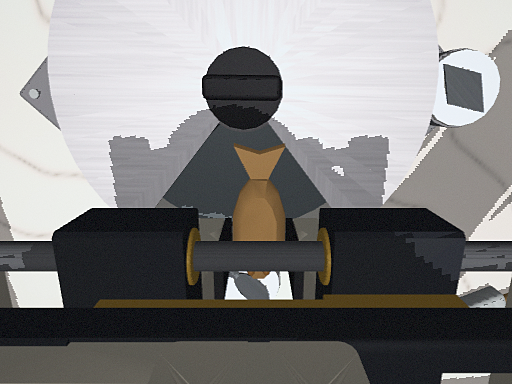

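{"name": "step_arm", "arguments": {"rows": [[[-1, 0.25, 0.25, -3.2, 0, 0, 0], [-1, 0, 0, -3, 0, 0, 0], [-1, 0, 0, -2, 0, 0, 0], [-1, 0, 0, -1, 0, 0, 0], [-1, 0, 0, 0, 0, 0, 0], [-0.23, 0, 0, 0, 0, 0, 0], [-0.23, 0, 0, 0, 0, 0, 0], [-0.23, 0, 0, 0, 0, 0, 0], [-0.23, 0, 0, 3, 0, 0, 0], [-0.23, 0, 0, 5, 0, 0, 0], [-0.23, 0, 0, 5, 0, 0, 0]]]}}

```text
clock: 13.18
tool_pos: [0.5745, 0.2958, 0.1811]
orientation: [-90.1, -0.3, 79.3]
force: [1.0, 0.8, 0.1]
opening: 0.0337
```

```bash
python3 fish.py w5|head -5; python3 - <<'E'
from h import *
cv2.imwrite("pics/top2.png",np.vstack([cv2.resize(ctrl.snapshot("top")[130:230,270:410],(560,400)),cv2.resize(cv2.imread("pics/w5.png")[0:210],(488,200))if 0 else np.zeros((1,560,3),np.uint8)]))
E
```

```text
13.175 [0.5745 0.2958 0.1811] [-90.06  -0.27  79.28] [ 44.4  19.5  -7.   -0.1 -63.3 -55.1] [1.  0.8 0.1] 0.03374128146981501
tilt fix [-0.26  0.11  0.  ]
1487 [255. 161.] cen [0.5762 0.286 ] mid [0.5761 0.2853] ax 76.8 len -0.038 0.037 wid 0.028
823 [  7. 217.] cen [0.8505 0.2963] mid [0.8478 0.2851] ax 76.5 len -0.051 0.027 wid 0.027
343 [339. 256.] cen [0.5056 0.409 ] mid [0.5056 0.4089] ax 85.5 len -0.035 0.035 wid 0.014
```

View pics/w5.png

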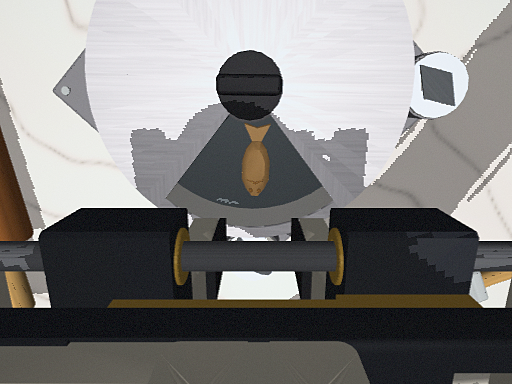

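```bash
python3 - <<'E'
from h import *
c=tuple(np.load("w3.npy",allow_pickle=True)); im=cv2.imread("pics/w3.png")
for v in(56,68,80): print(v,im[v,80:105].mean(1).astype(int), ray(c,94,v,.012).round(4))
f=np.array([.514,-.3605]);
for r in(40,160): print(ray(c,94 if r==40 else 88,r,.012))
E
python3 - <<'E'
import sys;sys.path.insert(0,'.')
from h import *
c=cam("top"); im=ctrl.snapshot("top"); cv2.imwrite("pics/top2.png",im)
hsv=cv2.cvtColor(im,cv2.COLOR_BGR2HSV)
m=((hsv[...,1]>90)&(hsv[...,2]>60)).astype(np.uint8); n,l,s,ce=cv2.connectedComponentsWithStats(m)
for i in range(1,n):
    if s[i,4]>25 and 315<ce[i][0]<390 and 150<ce[i][1]<245: print(s[i,4],ce[i].round(1),ray(c,*ce[i],.013).round(4))
E
```

```text
56 [199 198 200 200 152  55  72  58  21  21  14  45  87  75  66 109 220 203
 203 197 203 199 203 200 200] [ 0.5144 -0.3962  0.012 ]
68 [199 198 204 199 117  66  67  42  21  16  26  44  80  75 100 190 209 207
 204 202 202 199 200 198 205] [ 0.5273 -0.3953  0.012 ]
80 [201 195 206 196  50  71  55  21  22  12  44  81  78  77 134 214 205 205
 203 204 199 197 196 203 201] [ 0.5404 -0.3944  0.012 ]
[ 0.49759731 -0.39731921  0.012     ]
[ 0.63546343 -0.39532313  0.012     ]
126 [352.9 192.9] [ 0.5101 -0.2778  0.013 ]
118 [330.  194.4] [ 0.5051 -0.1931  0.013 ]
76 [374.5 193.1] [ 0.5089 -0.3575  0.013 ]
71 [331.3 219.3] [ 0.4132 -0.195   0.013 ]
```

{"name": "step_arm", "arguments": {"rows": [[[0, -0.5, -5.47, 1.5, 0, 0, -8.3], [0, -0.5, -5.47, 1.5, 0, 0, -8.3], [0, -0.5, -5.47, 0, 0, 0, -8.3], [0, -0.5, -5.47, 0, 0, 0, -8.3], [0, -0.5, -5.47, 0, 0, 0, -8.3], [0, -0.5, -5.47, 0, 0, 0, -8.3], [0, -0.5, -5.47, 0, 0, 0, -8.3], [0, -0.5, -5.47, 0, 0, 0, -8.3], [0, -0.5, -5.47, 0, 0, 0, -8.3], [0, -0.5, -5.47, 0, 0, 0, -8.3], [0, -0.5, -5.47, 0, 0, 0, -8.3], [0, -0.5, -5.47, 0, 0, 0, -8.3]]]}}

```text
clock: 14.82
tool_pos: [0.5139, -0.3619, 0.2087]
orientation: [-90.0, -0.2, -20.6]
force: [0.5, -0.2, 1.2]
opening: 0.0437
```

{"name": "step_arm", "arguments": {"rows": [[[0, 0, 0, 0, 0, 0, 0], [0, 0, 0, 0, 0, 0, 0]]]}}

```text
clock: 15.08
tool_pos: [0.514, -0.3603, 0.2085]
orientation: [-90.0, -0.2, -20.3]
force: [-0.3, 1.6, -0.5]
opening: 0.0438
```

```bash
python3 fish.py w6
```

```text
15.075 [ 0.514  -0.3603  0.2085] [-90.04  -0.2  -20.35] [-17.2  16.7  -7.3   0.1 -65.8 -93.2] [-0.3  1.6 -0.5] 0.04380271308970327
tilt fix [0.11 0.17 0.  ]
1208 [378.  21.] cen [ 0.4192 -0.1977] mid [ 0.4212 -0.198 ] ax -9.4 len -0.021 0.025 wid 0.03
2112 [404. 100.] cen [ 0.5031 -0.1924] mid [ 0.5044 -0.1927] ax -13.5 len -0.034 0.037 wid 0.034
1786 [328. 134.] cen [ 0.5094 -0.2775] mid [ 0.5097 -0.2774] ax 16.1 len -0.036 0.036 wid 0.03
1132 [259. 157.] cen [ 0.5069 -0.358 ] mid [ 0.5056 -0.3575] ax -19.5 len -0.037 0.034 wid 0.026
```

{"name": "step_arm", "arguments": {"rows": [[[0, 0, 0, -5, 0, 0, 0.7], [0, 0, 0, -5, 0, 0, 0], [0, 0, 0, -5, 0, 0, 0], [0, 0, 0, -3, 0, 0, 0], [0, 0, 0, -1.6, 0, 0, 0], [0, 0, 0, 0, 0, 0, 0], [-1, 0, 0, 0, 0, 0, 0], [-1, 0, 0, 0, 0, 0, 0], [-1, 0, 0, 0, 0, 0, 0], [-1, 0, 0, 0, 0, 0, 0], [-1, 0, 0, 0, 0, 0, 0]]]}}

```text
clock: 16.5
tool_pos: [0.5155, -0.3607, 0.015]
orientation: [-90.1, -0.4, -19.6]
force: [-0.3, 2.1, 7.1]
opening: 0.0275
```

{"name": "step_arm", "arguments": {"rows": [[[-1, 0, 0, 3, 0, 0, 0], [-1, 0, 0, 5, 0, 0, 0], [-1, 0, 0, 5, 0, 0, 0], [-1, 0, 0, 5, 0, 0, 0]]]}}

```text
clock: 17.0
tool_pos: [0.5142, -0.3604, 0.1955]
orientation: [-90.1, -0.3, -19.6]
force: [0.2, -0.1, -0.9]
opening: 0.0275
```

{"name": "step_arm", "arguments": {"rows": [[[-1, 0.69, 5.43, 0, 0, 0, 8.25], [-1, 0.69, 5.43, 0, 0, 0, 8.25], [-1, 0.69, 5.43, 0, 0, 0, 8.25], [-1, 0.69, 5.43, 0, 0, 0, 8.25], [-1, 0.69, 5.43, 0, 0, 0, 8.25], [-1, 0.69, 5.43, 0, 0, 0, 8.25], [-1, 0.69, 5.43, 0, 0, 0, 8.25], [-1, 0.69, 5.43, 0, 0, 0, 8.25], [-1, 0.69, 5.43, 0, 0, 0, 8.25], [-1, 0.69, 5.43, 0, 0, 0, 8.25], [-1, 0.69, 5.43, 0, 0, 0, 8.25], [-1, 0.69, 5.43, 0, 0, 0, 8.25]]]}}

```text
clock: 18.5
tool_pos: [0.5974, 0.2928, 0.1939]
orientation: [-90.1, -0.3, 79.6]
force: [0.9, -0.5, -0.3]
opening: 0.0276
```

{"name": "step_arm", "arguments": {"rows": [[[-1, 0, 0, -3, 0, 0, 0], [-1, 0, 0, -3, 0, 0, 0], [-1, 0, 0, 0, 0, 0, 0]]]}}

```text
clock: 18.88
tool_pos: [0.5959, 0.2901, 0.1312]
orientation: [-89.9, -0.1, 79.4]
force: [0.6, -0.3, 0.4]
opening: 0.0274
```

{"name": "step_arm", "arguments": {"rows": [[[-1, 0.05, 0.15, -3, 0, 0, 0], [-1, 0, 0, -2.5, 0, 0, 0], [-1, 0, 0, -1.6, 0, 0, 0], [-1, 0, 0, -1, 0, 0, 0], [-1, 0, 0, 0, 0, 0, 0], [-0.23, 0, 0, 0, 0, 0, 0], [-0.23, 0, 0, 0, 0, 0, 0], [-0.23, 0, 0, 0, 0, 0, 0], [-0.23, 0, 0, 3, 0, 0, 0], [-0.23, 0, 0, 5, 0, 0, 0], [-0.23, 0, 0, 5, 0, 0, 0]]]}}

```text
clock: 20.25
tool_pos: [0.5978, 0.2925, 0.1841]
orientation: [-90.1, -0.3, 79.4]
force: [-0.3, 1.3, -0.4]
opening: 0.0339
```

```bash
python3 fish.py w7|head -4; python3 - <<'E'
import sys;sys.path.insert(0,'.')
from h import *
c=cam("top"); im=ctrl.snapshot("top"); cv2.imwrite("pics/top3.png",im)
hsv=cv2.cvtColor(im,cv2.COLOR_BGR2HSV)
m=((hsv[...,1]>90)&(hsv[...,2]>60)).astype(np.uint8); n,l,s,ce=cv2.connectedComponentsWithStats(m)
for i in range(1,n):
    if s[i,4]>25 and 315<ce[i][0]<390 and 150<ce[i][1]<245: print(s[i,4],ce[i].round(1),ray(c,*ce[i],.013).round(4))
E
```

```text
20.25 [0.5978 0.2925 0.1841] [-90.06  -0.27  79.38] [ 42.8  21.1  -4.1  -0.1 -64.5 -53.3] [-0.3  1.3 -0.4] 0.033887111478084486
tilt fix [-0.26  0.1   0.  ]
3733 [ 15. 187.] cen [0.8557 0.2654] mid [0.8502 0.2441] ax 75.6 len -0.105 0.061 wid 0.05
1473 [279. 159.] cen [0.5754 0.2861] mid [0.5752 0.2849] ax 77.3 len -0.039 0.036 wid 0.029
125 [352.9 192.9] [ 0.5101 -0.2778  0.013 ]
118 [330.  194.5] [ 0.5047 -0.1931  0.013 ]
71 [331.3 219.3] [ 0.4132 -0.195   0.013 ]
```

View pics/w7.png

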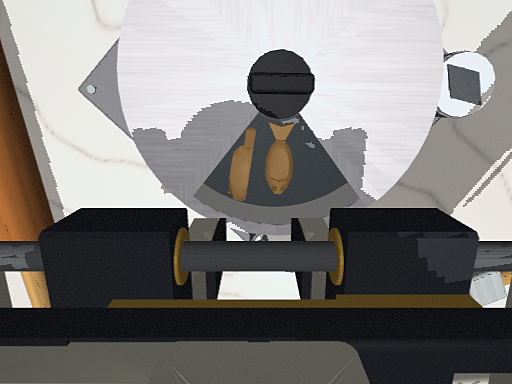

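{"name": "step_arm", "arguments": {"rows": [[[0, -1.61, -4.45, 1.2, 0, 0, -8.1], [0, -1.61, -4.45, 1.2, 0, 0, -8.1], [0, -1.61, -4.45, 0, 0, 0, -8.1], [0, -1.61, -4.45, 0, 0, 0, -8.1], [0, -1.61, -4.45, 0, 0, 0, -8.1], [0, -1.61, -4.45, 0, 0, 0, -8.1], [0, -1.61, -4.45, 0, 0, 0, -8.1], [0, -1.61, -4.45, 0, 0, 0, -8.1], [0, -1.61, -4.45, 0, 0, 0, -8.1], [0, -1.61, -4.45, 0, 0, 0, -8.1], [0, -1.61, -4.45, 0, 0, 0, -8.1], [0, 0, 0, 0, 0, 0, 0]]]}}

```text
clock: 21.85
tool_pos: [0.4196, -0.199, 0.2067]
orientation: [-90.1, -0.3, -10.0]
force: [-0.1, -0.4, 0.6]
opening: 0.0438
```

```bash
python3 fish.py w8
```

```text
21.85 [ 0.4196 -0.199   0.2067] [-90.07  -0.31 -10.04] [ -0.9   1.  -26.8   0.1 -61.9 -99.2] [-0.1 -0.4  0.6] 0.04378061307408606
tilt fix [0.12 0.3  0.  ]
1156 [260. 154.] cen [ 0.4093 -0.1954] mid [ 0.4079 -0.1951] ax -10.6 len -0.038 0.035 wid 0.026
918 [277. 223.] cen [ 0.4917 -0.1906] mid [ 0.4912 -0.1905] ax -14.1 len -0.024 0.023 wid 0.03
```

{"name": "step_arm", "arguments": {"rows": [[[0, -0.35, 0.2, -5, 0, 0, 0], [0, 0, 0, -5, 0, 0, 0], [0, 0, 0, -5, 0, 0, 0], [0, 0, 0, -3, 0, 0, 0], [0, 0, 0, -1.6, 0, 0, 0], [0, 0, 0, 0, 0, 0, 0], [-1, 0, 0, 0, 0, 0, 0], [-1, 0, 0, 0, 0, 0, 0], [-1, 0, 0, 0, 0, 0, 0], [-1, 0, 0, 0, 0, 0, 0], [-1, 0, 0, 0, 0, 0, 0]]]}}

```text
clock: 23.28
tool_pos: [0.4182, -0.1947, 0.0115]
orientation: [-90.0, -0.4, -9.7]
force: [-0.9, 4.5, 7.6]
opening: 0.0279
```

{"name": "step_arm", "arguments": {"rows": [[[-1, 0, 0, 3, 0, 0, 0], [-1, 0, 0, 5, 0, 0, 0], [-1, 0, 0, 5, 0, 0, 0], [-1, 0, 0, 5, 0, 0, 0]]]}}

```text
clock: 23.78
tool_pos: [0.4168, -0.1949, 0.1926]
orientation: [-90.1, -0.3, -9.7]
force: [1.6, 0.2, -0.4]
opening: 0.0273
```

{"name": "step_arm", "arguments": {"rows": [[[-1, 1.43, 4.46, 0, 0, 0, 8.1], [-1, 1.43, 4.46, 0, 0, 0, 8.1], [-1, 1.43, 4.46, 0, 0, 0, 8.1], [-1, 1.43, 4.46, 0, 0, 0, 8.1], [-1, 1.43, 4.46, 0, 0, 0, 8.1], [-1, 1.43, 4.46, 0, 0, 0, 8.1], [-1, 1.43, 4.46, 0, 0, 0, 8.1], [-1, 1.43, 4.46, 0, 0, 0, 8.1], [-1, 1.43, 4.46, 0, 0, 0, 8.1], [-1, 1.43, 4.46, 0, 0, 0, 8.1], [-1, 1.43, 4.46, 0, 0, 0, 8.1], [-1, 0, 0, -3, 0, 0, 0]]]}}

```text
clock: 25.28
tool_pos: [0.5765, 0.2995, 0.1619]
orientation: [-90.2, -0.5, 79.6]
force: [0.3, -0.3, -1.1]
opening: 0.0278
```

{"name": "step_arm", "arguments": {"rows": [[[-1, 0, 0, -3, 0, 0, 0], [-1, 0, 0, 0, 0, 0, 0], [-1, 0, 0, 0, 0, 0, 0]]]}}

```text
clock: 25.65
tool_pos: [0.5753, 0.2959, 0.1319]
orientation: [-90.1, -0.3, 79.4]
force: [1.3, -0.2, 0.8]
opening: 0.0277
```

{"name": "step_arm", "arguments": {"rows": [[[-1, -0.1, 0, -3, 0, 0, 0], [-1, 0, 0, -2.5, 0, 0, 0], [-1, 0, 0, -1.6, 0, 0, 0], [-1, 0, 0, 0, 0, 0, 0], [-1, 0, 0, 0, 0, 0, 0], [-0.23, 0, 0, 0, 0, 0, 0], [-0.23, 0, 0, 0, 0, 0, 0], [-0.23, 0, 0, 0, 0, 0, 0], [-0.23, 0, 0, 3, 0, 0, 0], [0, 0, 0, 5, 0, 0, 0], [0, 0, 0, 5, 0, 0, 0], [0, 0, 0, 0, 0, 0, 0]]]}}

```text
clock: 27.15
tool_pos: [0.5758, 0.2972, 0.1949]
orientation: [-90.4, -0.7, 79.4]
force: [-0.3, 0.4, -0.4]
opening: 0.0435
```

```bash
python3 fish.py w9|head -4
```

```text
27.15 [0.5758 0.2972 0.1949] [-90.4   -0.66  79.41] [ 44.5  18.8  -6.1  -0.1 -64.3 -55.1] [-0.3  0.4 -0.4] 0.04353389307896067
tilt fix [-0.57  0.52  0.  ]
1743 [260. 158.] cen [0.5746 0.2891] mid [0.5745 0.2885] ax 81.0 len -0.042 0.041 wid 0.033
1108 [221. 162.] cen [0.6166 0.2858] mid [0.6155 0.2833] ax 66.8 len -0.042 0.036 wid 0.023
```

View pics/w9.png

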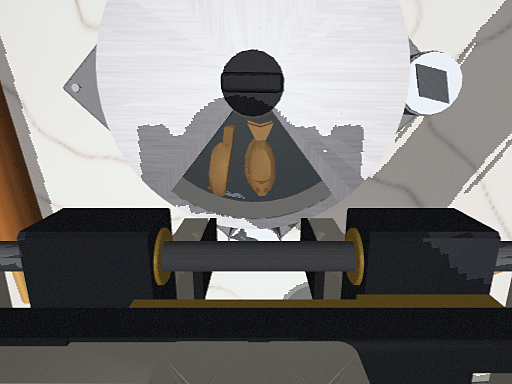

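{"name": "step_arm", "arguments": {"rows": [[[1, -0.06, -0.92, 0, -0.5, 0.5, 10], [1, -0.06, -0.92, 0, 0, 0, 10], [1, -0.06, -0.92, 0, 0, 0, 10], [1, -0.06, -0.92, 0, 0, 0, 10], [1, -0.06, -0.92, 0, 0, 0, 10], [1, -0.06, -0.92, 0, 0, 0, 10], [1, -0.06, -0.92, 0, 0, 0, 10], [1, -0.06, -0.92, 0, 0, 0, 10], [1, -0.06, -0.92, 0, 0, 0, 10], [1, 0, 0, 0, 0, 0, 0], [1, 0, 0, 0, 0, 0, 0]]]}}

```text
clock: 28.58
tool_pos: [0.568, 0.2131, 0.1889]
orientation: [-89.6, 0.2, 169.1]
force: [0.3, 0.3, -0.7]
opening: 0.0877
```

```bash
python3 fish.py w10|head -2; python3 - <<'E'
import sys
from h import *
c=tuple(np.load("w10.npy",allow_pickle=True)); im=cv2.imread("pics/w10.png"); g=im.max(2)
m=(g<45).astype(np.uint8); m[205:]=0
n,l,s,ce=cv2.connectedComponentsWithStats(m)
for i in range(1,n):
    if s[i,4]>500: print(s[i],ce[i],ray(c,*ce[i],.085))
E
```

```text
28.575 [0.568  0.2131 0.1889] [-89.58   0.21 169.14] [ 39.3  15.7 -11.5   0.5 -62.9  39.6] [ 0.3  0.3 -0.7] 0.08773235073505073
tilt fix [0.45 0.13 0.  ]
[ 225  157   59   48 2355] [253.96772824 182.78641189] [0.57183816 0.21471251 0.085     ]
```

View pics/w10.png

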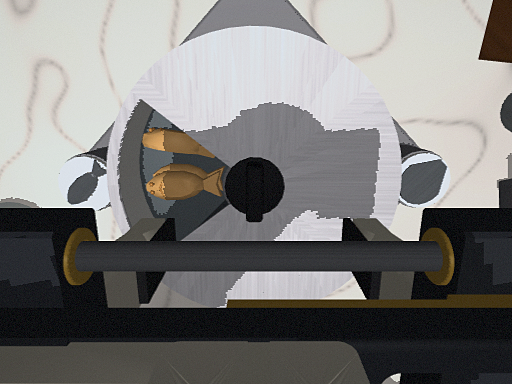

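{"name": "step_arm", "arguments": {"rows": [[[1, 0.25, 0.12, -4, 0.4, 0.1, 0], [1, 0, 0, -3.5, 0, 0, 0], [1, 0, 0, -1.8, 0, 0, 0], [1, 0, 0, -1, 0, 0, 0], [-1, 0, 0, 0, 0, 0, 0], [-1, 0, 0, 0, 0, 0, 0], [-1, 0, 0, 0, 0, 0, 0], [-1, 0, 0, 0, 0, 0, 0], [-1, 0, 0, 0, 0, 0, 0], [-1, 0, 0, 0, 0, 0, 0], [-1, 0, 0, 0, 0, 0, 0], [-1, 0, 0, 0, 0, 0, 0]]]}}

```text
clock: 30.12
tool_pos: [0.571, 0.2152, 0.0865]
orientation: [-90.1, 0.1, 169.4]
force: [-2.0, 3.3, -1.6]
opening: 0.0138
```

{"name": "step_arm", "arguments": {"rows": [[[-1, 0, 0, 0, 0, 0, 0], [-1, 0, 0, 0, 0, 0, -5], [-1, 0, 0, 0, 0, 0, -8.5], [-1, 0, 0, 0, 0, 0, -8.5], [-1, 0, 0, 0, 0, 0, -8.5], [-1, 0, 0, 0, 0, 0, -8.5], [-1, 0, 0, 0, 0, 0, -8.5], [-1, 0, 0, 0, 0, 0, -8.5], [-1, 0, 0, 0, 0, 0, -8.5], [-1, 0, 0, 0, 0, 0, -8.5], [-1, 0, 0, 0, 0, 0, -8.5], [-1, 0, 0, 0, 0, 0, -8.5]]]}}

```text
clock: 31.62
tool_pos: [0.5659, 0.2117, 0.0865]
orientation: [-89.6, 0.4, 79.1]
force: [-22.1, -0.7, 17.8]
opening: 0.0136
```

{"name": "step_arm", "arguments": {"rows": [[[-1, 0, 0, 0, 0, 0, 0], [-1, 0, 0, 0, 0, 0, 0]]]}}

```text
clock: 31.88
tool_pos: [0.5658, 0.2117, 0.0865]
orientation: [-89.6, 0.4, 79.3]
force: [-20.0, -1.7, 16.2]
opening: 0.0134
```

{"name": "step_arm", "arguments": {"rows": [[[1, 0, 0, 0, 0, 0, 0], [1, 0, 0, 0, 0, 0, 0], [1, 0, 0, 0, 0, 0, 0], [1, 0, 0, 0, 0, 0, 0], [1, 0, 0, 5, 0, 0, 0], [1, 0, 0, 5, 0, 0, 0], [1, 0, 0, 5, 0, 0, 0], [1, 0, 0, 5, 0, 0, 0], [1, 0, 0, 0, 0, 0, 0]]]}}

```text
clock: 33.0
tool_pos: [0.5727, 0.215, 0.2916]
orientation: [-90.4, -0.2, 79.4]
force: [-0.5, 0.6, -0.6]
opening: 0.0873
```

```bash
python3 fish.py w11|head -2
```

```text
33.0 [0.5727 0.215  0.2916] [-90.36  -0.23  79.38] [ 38.9  12.4  -2.2   0.1 -75.  -49.6] [-0.5  0.6 -0.6] 0.0872978761845938
tilt fix [-0.16  0.4   0.  ]
```

View pics/w11.png

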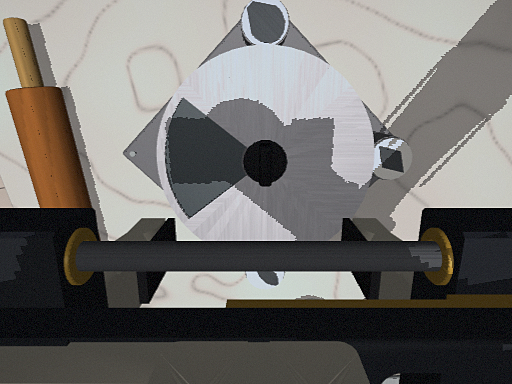

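{"name": "step_arm", "arguments": {"rows": [[[1, 1.3, -4.7, 0, 0, 0.4, 0], [1, 1.3, -4.7, 0, 0, 0, 0], [1, 1.3, -4.7, 0, 0, 0, 0], [1, 1.3, -4.7, 0, 0, 0, 0], [1, 1.3, -4.7, 0, 0, 0, 0], [1, 1.3, -4.7, 0, 0, 0, 0], [1, 0, 0, 0, 0, 0, 0], [1, 0, 0, 0, 0, 0, 0]]]}}

```text
clock: 34.05
tool_pos: [0.6483, -0.068, 0.2851]
orientation: [-89.5, 0.2, 79.3]
force: [-1.1, 0.0, 0.3]
opening: 0.0878
```

```bash
python3 - <<'E'
from h import *
c=tuple(np.load("w11.npy",allow_pickle=True)); R=lambda u,v,z:ray(c,u,v,z)
k=np.array([.5708,.2146])
for u,v,z in[(183,98,.076),(190,219,.076),(132,154,.012),(265,22,.065),(392,158,.065)]:
    p=R(u,v,z)[:2]-k;print(np.degrees(np.arctan2(p[1],p[0])).round(1),np.hypot(*p).round(4))
E
python3 fish.py w12
python3 - <<'E'
from h import *
cv2.imwrite("pics/s3.png",ctrl.snapshot("scene"));cv2.imwrite("pics/top4.png",ctrl.snapshot("top"))
E
```

```text
-49.7 0.1136
28.9 0.1142
-10.0 0.1777
-102.0 0.1517
170.1 0.1576
34.05 [ 0.6483 -0.068   0.2851] [-89.48   0.18  79.32] [ 11.1  17.1   3.3  -0.  -76.7 -21.8] [-1.1  0.   0.3] 0.08781767586574385
tilt fix [ 0.08 -0.55  0.  ]
1473 [354.  34.] cen [ 0.5023 -0.1946] mid [ 0.5023 -0.1946] ax -13.9 len -0.035 0.035 wid 0.03
2281 [250. 161.] cen [ 0.659  -0.0616] mid [ 0.6583 -0.0626] ax 53.6 len -0.048 0.045 wid 0.089
370 [158. 299.] cen [0.8359 0.1195] mid [0.8386 0.1211] ax 31.4 len -0.025 0.031 wid 0.033
```

View pics/w12.png

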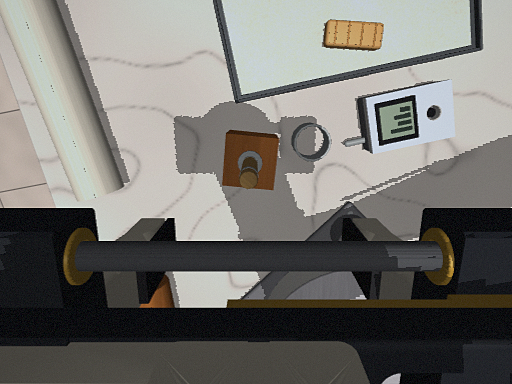

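```bash
python3 - <<'E'
from h import *
c=tuple(np.load("w12.npy",allow_pickle=True)); im=cv2.imread("pics/w12.png"); g=im.max(2)
print("handle top",ray(c,248,181.5,.154),"collar",ray(c,250.5,160,.062))
roi=np.zeros_like(g);roi[98:128,422:446]=1
m=((g<110)&(roi>0)).astype(np.uint8); n,l,s,ce=cv2.connectedComponentsWithStats(m)
for i in range(1,n):
    if s[i,4]>20: print("hole",s[i],ce[i],ray(c,*ce[i],.04),ray(c,*ce[i],.034))
# logger top/ bright contour
gm=cv2.cvtColor(im,cv2.COLOR_BGR2GRAY)[70:165,340:470]; print(g[112,420:448])
cv2.imwrite("pics/c5.png",np.hstack([cv2.resize(im[75:160,340:470],(520,340),interpolation=cv2.INTER_CUBIC),cv2.resize(im[120:200,210:290],(340,340),interpolation=cv2.INTER_CUBIC)])[:, :800])
E
```

```text
handle top [ 0.65734948 -0.06759809  0.154     ] collar [ 0.65551577 -0.0717688   0.062     ]
hole [427 105  13  15 144] [433.09722222 112.14583333] [ 0.42458835 -0.0846472   0.04      ] [ 0.4214177  -0.08390408  0.034     ]
[220 220 221 222 221 229 211   2  17  31  22  31  23  25  23  36  84  74
  73  68 117 193 226 221 219 221 220 218]
```

View pics/c5.png

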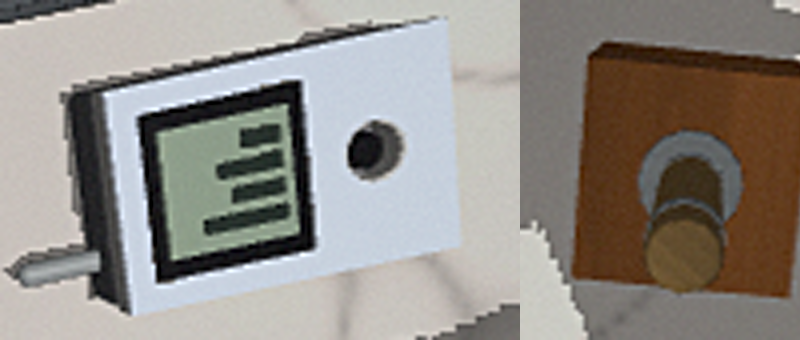

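{"name": "step_arm", "arguments": {"rows": [[[1, 0.8, -0.1, -4, 0.1, -0.5, 0], [1, 0, 0, -4, 0, 0, 0], [1, 0, 0, -4, 0, 0, 0], [1, 0, 0, -3.5, 0, 0, 0], [1, 0, 0, -2, 0, 0, 0], [1, 0, 0, -1.1, 0, 0, 0], [1, 0, 0, 0, 0, 0, 0], [1, 0, 0, 0, 0, 0, 0]]]}}

```text
clock: 35.2
tool_pos: [0.6575, -0.0685, 0.1018]
orientation: [-90.2, -0.1, 79.4]
force: [0.5, 0.6, 0.2]
opening: 0.0873
```

```bash
python3 fish.py w13|head -2
```

```text
35.2 [ 0.6575 -0.0685  0.1018] [-9.017e+01 -6.000e-02  7.940e+01] [ 10.9  24.7 -10.2   0.  -54.9 -21.5] [0.5 0.6 0.2] 0.08728234127179565
tilt fix [-0.02  0.17  0.  ]
```

{"name": "step_arm", "arguments": {"rows": [[[-1, 0, 0, 0, 0, 0.2, 0], [-1, 0, 0, 0, 0, 0, 0], [-1, 0, 0, 0, 0, 0, 0], [-1, 0, 0, 0, 0, 0, 0], [-1, 0, 0, 0, 0, 0, 0], [-1, 0, 0, 0, 0, 0, 0], [-1, 0, 0, 0, 0, 0, 0], [-1, 0, 0, 0, 0, 0, 0], [-1, 0, 0, 0, 0, 0, 0], [-1, 0, 0, 0, 0, 0, 0]]]}}

```text
clock: 36.5
tool_pos: [0.6568, -0.0688, 0.1006]
orientation: [-89.9, 0.0, 79.4]
force: [-0.4, 0.4, 0.1]
opening: 0.0175
```

{"name": "step_arm", "arguments": {"rows": [[[-1, 0, 0, 1.5, 0, 0, 0], [-1, 0, 0, 2.5, 0, 0, 0], [-1, 0, 0, 2.5, 0, 0, 0], [-1, 0, 0, 2.5, 0, 0, 0], [-1, 0, 0, 0, 0, 0, 0], [-1, 0, 0, 0, 0, 0, 0]]]}}

```text
clock: 37.25
tool_pos: [0.6564, -0.0688, 0.1907]
orientation: [-89.9, -0.0, 79.4]
force: [-0.6, 0.1, -1.5]
opening: 0.0176
```

```bash
python3 fish.py w14|head -2; python3 - <<'E'
from h import *
for n in("top","scene"):
    im=ctrl.snapshot(n); cv2.imwrite(f"pics/{n}5.png",im); c=cam(n); o=ctrl.get_obs()["tool_pos"]
    # expected ball pixel, and shaft pixel centres at several heights
    z0=o[2]-.0985
    for dz in(.004,.015,.03,.045,.09,.14):
        u,v=proj(c,[o[0],o[1],z0+dz]); r=int(round(v)); print(n,dz,(u.round(1),v.round(1)),[tuple(int(x) for x in im[r,k]) for k in range(int(u)-6,int(u)+7)])
E
```

```text
37.25 [ 0.6564 -0.0688  0.1907] [-8.987e+01 -2.000e-02  7.936e+01] [ 10.9  20.5  -4.1  -0.1 -65.5 -21.5] [-0.6  0.1 -1.5] 0.017626848066707716
tilt fix [-0.04 -0.12 -0.  ]
top 0.004 (np.float64(297.5), np.float64(148.8)) [(63, 65, 70), (55, 55, 56), (41, 41, 42), (38, 39, 44), (31, 38, 47), (32, 39, 50), (39, 45, 52), (37, 43, 51), (35, 45, 62), (31, 45, 66), (32, 47, 70), (32, 48, 71), (33, 47, 69)]
top 0.015 (np.float64(297.8), np.float64(148.0)) [(51, 54, 58), (48, 48, 49), (39, 39, 40), (38, 39, 45), (35, 41, 52), (36, 43, 52), (41, 46, 51), (45, 49, 53), (42, 48, 58), (37, 46, 58), (32, 40, 55), (28, 37, 49), (26, 35, 46)]
top 0.03 (np.float64(298.2), np.float64(146.8)) [(40, 42, 43), (39, 37, 39), (41, 40, 44), (38, 42, 47), (30, 36, 46), (34, 37, 40), (33, 37, 39), (29, 34, 36), (28, 32, 36), (23, 27, 31), (17, 20, 25), (16, 20, 23), (16, 20, 22)]
top 0.045 (np.float64(298.7), np.float64(145.7)) [(42, 46, 50), (38, 38, 40), (40, 39, 41), (33, 34, 37), (21, 24, 28), (21, 23, 24), (20, 21, 23), (18, 19, 20), (24, 23, 24), (19, 19, 18), (13, 15, 16), (21, 18, 20), (23, 22, 22)]
t
[... 1295 characters left out ...]
64(190.5)) [(181, 194, 190), (174, 187, 183), (162, 174, 171), (142, 154, 151), (128, 138, 135), (109, 118, 114), (88, 93, 91), (82, 88, 85), (123, 132, 129), (157, 169, 166), (172, 184, 180), (179, 192, 187), (183, 195, 192)]
scene 0.09 (np.float64(177.7), np.float64(176.9)) [(96, 105, 106), (77, 86, 87), (77, 85, 87), (75, 85, 86), (64, 74, 76), (46, 57, 64), (37, 52, 63), (38, 56, 70), (40, 61, 74), (44, 68, 81), (73, 99, 121), (96, 132, 158), (107, 146, 176)]
scene 0.14 (np.float64(175.4), np.float64(161.0)) [(25, 33, 39), (22, 23, 22), (13, 14, 13), (27, 23, 24), (17, 15, 15), (19, 21, 22), (17, 21, 24), (23, 29, 32), (28, 38, 46), (33, 44, 51), (28, 40, 48), (24, 25, 26), (31, 34, 35)]
```

{"name": "step_arm", "arguments": {"rows": [[[-1, -4.6, -0.3, 0, 0, 0, 0], [-1, -4.6, -0.3, 0, 0, 0, 0], [-1, -4.6, -0.3, 0, 0, 0, 0], [-1, -4.6, -0.3, 0, 0, 0, 0], [-1, -4.6, -0.3, 0, 0, 0, 0], [-1, -0.2, 0, -1, 0, 0, 0], [-1, 0, 0, -1.5, 0, 0, 0], [-1, 0, 0, 0, 0, 0, 0], [-1, 0, 0, 0, 0, 0, 0]]]}}

```text
clock: 38.52
tool_pos: [0.4252, -0.0838, 0.1656]
orientation: [-89.9, 0.0, 79.4]
force: [0.5, 0.3, -0.4]
opening: 0.0178
```

```bash
python3 - <<'E'
from h import *
o=ctrl.get_obs();print(o["tool_pos"].round(4),o["orientation"].round(2),o["force"].round(1),o["joint_pos"].round(1))
im=ctrl.snapshot("scene");c=cam("scene");b=o["tool_pos"]-[0,0,.0966]
cv2.imwrite("pics/s6.png",im)
print("button px",proj(c,[.4241,-.084,.04]),"ball px",proj(c,b+[0,0,.0045]),"shaft30",proj(c,b+[0,0,.03]))
for dz in(.0045,.02,.03,.04):
    u,v=proj(c,b+[0,0,dz]); r=int(round(v)); print(dz,u.round(1),r,im[r,int(u)-8:int(u)+9].mean(1).astype(int))
E
```

```text
[ 0.4252 -0.0838  0.1656] [-8.985e+01  3.000e-02  7.938e+01] [ 0.5  0.3 -0.4] [ 15.1   0.4 -33.3  -0.  -56.5 -25.7]
button px [228.12156019 171.4751858 ] ball px [227.47750621 162.92010385] shaft30 [227.10192279 156.071369  ]
0.0045 227.5 163 [181 168 143 112  80  69  84 101 107 120 153 175 180 179 180 178 177]
0.02 227.3 159 [100  81  66  59  67  81  92  96  85 118 158 177 179 179 180 180 180]
0.03 227.1 156 [145 156 163 172 179 179 170 139 105 132 170 180 180 181 180 180 180]
0.04 227.0 153 [181 181 181 180 181 179 176 162 124  95 134 168 179 179 181 179 180]
```

{"name": "step_arm", "arguments": {"rows": [[[-1, -0.1, 0, -1, 0, 0, 0], [-1, 0, 0, -1, 0, 0, 0], [-1, 0, 0, -0.7, 0, 0, 0], [-1, 0, 0, -0.5, 0, 0, 0], [-1, 0, 0, 0, 0, 0, 0], [-1, 0, 0, 0, 0, 0, 0]]]}}

```text
clock: 39.33
tool_pos: [0.4239, -0.0838, 0.1337]
orientation: [-89.9, -0.0, 79.4]
force: [0.5, 0.1, -0.4]
opening: 0.0176
```

{"name": "step_arm", "arguments": {"rows": [[[-1, 0, 0, -0.4, 0, 0, 0], [-1, 0, 0, -0.4, 0, 0, 0], [-1, 0, 0, 0, 0, 0, 0], [-1, 0, 0, 0, 0, 0, 0]]]}}

```text
clock: 39.83
tool_pos: [0.4242, -0.0838, 0.1259]
orientation: [-89.9, -0.0, 79.4]
force: [0.3, -0.1, 3.2]
opening: 0.0174
```

{"name": "step_arm", "arguments": {"rows": [[[-1, 0, 0, -0.15, 0, 0, 0], [-1, 0, 0, 0, 0, 0, 0], [-1, 0, 0, -0.1, 0, 0, 0], [-1, 0, 0, 0, 0, 0, 0], [-1, 0, 0, 0, 0, 0, 0]]]}}

```text
clock: 40.45
tool_pos: [0.4246, -0.0839, 0.1244]
orientation: [-90.0, -0.0, 79.4]
force: [-2.2, 1.7, 15.0]
opening: 0.0174
```

{"name": "step_arm", "arguments": {"rows": [[[-1, 0, 0, 1.5, 0, 0, 0], [-1, 0, 0, 2.5, 0, 0, 0], [-1, 0, 0, 2.8, 0, 0, 0], [-1, 4.6, 0.3, 0, 0, 0, 0], [-1, 4.6, 0.3, 0, 0, 0, 0], [-1, 4.6, 0.3, 0, 0, 0, 0], [-1, 4.6, 0.3, 0, 0, 0, 0], [-1, 4.6, 0.3, 0, 0, 0, 0], [-1, 0.3, 0, 0, 0, 0, 0], [-1, 0, 0, 0, 0, 0, 0], [-1, 0, 0, 0, 0, 0, 0]]]}}

```text
clock: 41.82
tool_pos: [0.6557, -0.0689, 0.1911]
orientation: [-89.8, 0.0, 79.4]
force: [-0.7, -0.3, -0.5]
opening: 0.0175
```

```bash
python3 - <<'E'
from h import *
o=ctrl.get_obs();print(o["tool_pos"].round(4),o["orientation"].round(2),o["force"].round(1))
im=ctrl.snapshot("scene");c=cam("scene");b=o["tool_pos"]-[0,0,.0966]
im0=cv2.imread("pics/scene5.png")
for dz in(.0045,.015,.03,.04):
    u,v=proj(c,b+[0,0,dz]); r=int(round(v)); print(dz,u.round(1),r,im[r,int(u)-6:int(u)+7].mean(1).astype(int),im0[r,int(u)-6:int(u)+7].mean(1).astype(int))
E
```

```text
[ 0.6557 -0.0689  0.1911] [-89.84   0.    79.36] [-0.7 -0.3 -0.5]
0.0045 181.3 201 [190 189 186 173 145 105  77  75  95 124 146 159 173] [190 190 186 173 146 103  78  76  96 124 147 160 173]
0.015 180.9 198 [189 189 189 188 187 170 131  88  89 102  81  60  85] [189 189 189 190 186 169 127  85  91 101  80  60  80]
0.03 180.3 194 [191 191 190 190 184 159 105 110 153 183 190 185 173] [190 190 190 188 178 145 101 108 155 183 189 184 174]
0.04 179.9 191 [190 189 188 187 181 166 126  94 128 169 188 189 190] [190 188 185 180 173 155 119  96 138 177 188 190 190]
```

{"name": "step_arm", "arguments": {"rows": [[[-1, 0.08, 0, -2, 0, 0, 0], [-1, 0, 0, -2, 0, 0, 0], [-1, 0, 0, -2, 0, 0, 0], [-1, 0, 0, -1.5, 0, 0, 0], [-1, 0, 0, -1, 0, 0, 0], [-1, 0, 0, -0.4, 0, 0, 0], [-1, 0, 0, 0, 0, 0, 0], [-1, 0, 0, 0, 0, 0, 0]]]}}

```text
clock: 42.88
tool_pos: [0.658, -0.0688, 0.1027]
orientation: [-89.9, -0.0, 79.4]
force: [-0.3, 0.1, -0.8]
opening: 0.0176
```

{"name": "step_arm", "arguments": {"rows": [[[-1, -0.1, 0, -0.15, 0, 0, 0], [-1, 0, 0, 0, 0, 0, 0], [0, 0, 0, 0, 0, 0, 0], [1, 0, 0, 0, 0, 0, 0], [1, 0, 0, 0, 0, 0, 0], [1, 0, 0, 0, 0, 0, 0], [1, 0, 0, 0, 0, 0, 0], [1, 0, 0, 0, 0, 0, 0], [1, 0, 0, 5, 0, 0, 0], [1, 0, 0, 5, 0, 0, 0], [1, 0, 0, 5, 0, 0, 0], [1, 0, 0, 5, 0, 0, 0]]]}}

```text
clock: 44.38
tool_pos: [0.6563, -0.0689, 0.3024]
orientation: [-89.9, -0.0, 79.4]
force: [0.7, 1.0, 0.2]
opening: 0.0878
```

{"name": "step_arm", "arguments": {"rows": [[[1, -1, 3, 0, 0, 0, 0], [1, -1, 3, 0, 0, 0, 0], [1, -1, 3, 0, 0, 0, 0], [1, 0, 0, 0, 0, 0, 0], [1, 0, 0, 0, 0, 0, 0]]]}}

```text
clock: 45.0
tool_pos: [0.6266, 0.0211, 0.3007]
orientation: [-89.9, 0.0, 79.4]
force: [-0.2, -0.1, -1.2]
opening: 0.0875
```

```bash
python3 - <<'E'
from h import *
o=ctrl.get_obs();print(o["clock"],o["tool_pos"].round(4),o["force"].round(1))
im=ctrl.snapshot("scene");i0=cv2.imread("pics/scene0.png")
a=im[165:240,160:215].astype(int);b=i0[165:240,160:215].astype(int)
d=np.abs(a-b).max(2)
print("stand area diff px>30:",(d>30).sum(),"of",d.size)
c=cam("scene")
for z in(.07,.08,.1,.12,.14):
    u,v=proj(c,[.6566,-.069,z]);r=int(round(v));print(z,u.round(1),r,im[r,int(u)-8:int(u)+9].mean(1).astype(int),i0[r,int(u)-8:int(u)+9].mean(1).astype(int))
t=ctrl.snapshot("top");h=cv2.cvtColor(t,cv2.COLOR_BGR2HSV);m=((h[...,1]>90)&(h[...,2]>60)).astype(np.uint8);n,l,s,ce=cv2.connectedComponentsWithStats(m);ct=cam("top")
for i in range(1,n):
    if s[i,4]>25 and 315<ce[i][0]<390 and 150<ce[i][1]<245: print(s[i,4],ray(ct,*ce[i],.02).round(4))
w=ctrl.snapshot("wrist");cv2.imwrite("pics/wend.png",w);cv2.imwrite("pics/tend.png",t)
E
```

```text
45.0 [0.6266 0.0211 0.3007] [-0.2 -0.1 -1.2]
stand area diff px>30: 669 of 4125
0.07 182.3 209 [ 94  97  99 107 109  94  72  61  59  60  66  91 121 136 127 114 109] [ 93  91  93 102 103  91  66  54  56  51  60  80 112 126 120 107 102]
0.08 181.9 207 [122  93  82  85  91  89  75  61  62  63  57  60  74  98 112 110 111] [113  85  79  82  85  85  67  53  57  56  53  57  77  97 105 103 105]
0.1 181.1 201 [186 186 185 184 167 128  79  63  60  55  62  85 126 156 172 178 177] [177 178 178 175 159 115  69  56  50  54  61  78 116 150 164 168 170]
0.12 180.2 195 [187 187 187 186 175 141  90  62  60  62  61  91 138 157 138  99  65] [161 175 176 175 161 120  75  59  56  56  61  93 136 150 130  91  62]
0.14 179.4 189 [186 185 187 185 174 139  89  62  66  63  68  91 143 178 186 187 186] [168 168 169 167 151 115  73  63  60  58  63  88 136 170 178 179 177]
127 [ 0.5091 -0.2762  0.02  ]
119 [ 0.5038 -0.1918  0.02  ]
```

```bash
python3 -c "
from plant import ctrl
print(ctrl.close_job())"
```

```text
the job is handed in; nothing more can be done
None
```

I carried out every step of the task and handed the job in at about 45 s of the 210 s. No verdict came back, so the checks below are my own.

- **Sorting:** The sheet held three fish and no shells. I turned the opening over the fish badge (both at about 79.5°) and put the three fish in one by one. Two are stacked flat and one is on its side, all below the cover. The last top picture showed only the two plain bars on the sheet, where they started.
- **Closing:** I turned the cover back over the closed quarter. The opening measured -10.4° against about -10° to -10.5° for the closed quarter, so roughly 1 mm off at the edge. I did not measure it again after that, but nothing touched the cover afterwards.
- **Button:** I pressed it with the ball tool until the wrist force reached 15 N, which is past the 4.2 N that holds it fully down, then released it. I did not see the button directly, before or after.
- **Ball tool:** It is back in its stand. Its outline in the scene camera matches the starting picture, so it stands upright; the gripper is clear of everything.
- **What disagreed:** The cover turns loaded the wrist with up to about 30 N, because the gripper was a few millimetres off the axis. On the first turn the fingers had also not fully closed before it began, but the opening still ended over the fish badge. About a sixth of the pixels around the stand differed from the first picture; I took that as light and shadow.

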